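# Pass the vial rack under the label reader

### The arm

A 6-joint arm with a two-finger parallel gripper is mounted at the origin on the work surface. World frame = base frame: x ahead of the robot, y to its left, z up, the work surface at z = 0. Lengths are in mm, angles in degrees, forces in N, time in s.
With the tool pointing down it reaches from about 350 to 850 mm from the base axis. Payload 8.1 kg.
Tool frame: the origin (TCP) lies midway between the tips of the shut fingers; the grasp point (between the pads) lies 19 mm behind it; z points along the fingers, y is the line along which they close (so a half turn about z gives the same grasp; the last joint's range is limited). The gripper opens to 85 mm and grips with 20 to 120 N. Pads are 22 mm wide; open, the fingers measure 114 mm over their backs; the gripper's body (76 mm by 85 mm) begins 54 mm behind the grasp point. The pads swing forward as they close: fully open they stand 13 mm farther back than shut.
Start: joints at [68.789, 7.471, 85.268, -0, 87.261, -4.893], TCP at [168.557, 575.842, 231.292] pointing down, gripper open.
Joint ranges: [-169.43, 169.43], [-51.17, 129.36], [1.28, 143.12], [-76.62, 256.62], [0, 156.53], [-152.29, 152.29]. Speed limits (degrees/s): [136.94, 136.94, 159.86, 180, 180, 180].

### API

Orientations are given as [roll, pitch, yaw] about the fixed x, y, z axes, in that order (R = Rz(yaw) Ry(pitch) Rx(roll)).
In Python, from bench import sensors, optics, r gives the robot as it stands.
- The arm moves only by the tool apply_moves, never from a script. Its argument "targets" is a list of rows, each a list of 7 numbers: the shift along the tool's x, y, z in mm, then the turn, a rotation vector about the tool's x, y, z in rad, then the closure, from 0 (fully open) to 1 (shut). In form: [[x, y, z, wx, wy, wz, claw], ...]. A call has 1 to 20 rows; each row shifts and turns the commanded pose from where the row before left it, along the tool's axes as they then stand; what a row does not reach is not made up. A row lasts 1/8 s, in which the tool goes at most 62.5 mm and 10.7 degrees, less where a joint would pass 70% of its speed; a pose out of reach is approached as far as the arm can. A call is refused whole if a number of a shift passes 62.5 or a number of a turn 0.188, either way. A call with a gripper value outside its range is refused whole. The fingers move at their own pace and stop on an object; "force" is the grip in N (left out, the last holds). Time passes only in rows, so rows that do not move let the fingers close. It gives the time, the measured TCP pose, the force, the opening and the grip force at its end, in the units of the state.
- sensors.sense(): the state, without advancing time (a new reading comes with each control period).
- optics.snapshot(name): name is "scene" or "side" or "wrist"; returns the picture (384x512x3 uint8, red, green, blue); there is no depth.
- optics.get_calibration(name): a dict with "camera_matrix" (3x3 intrinsics, pixels), "dist_coeffs" ([k1, k2, p1, p2, k3] as OpenCV has them; the pictures are not rectified), "pose" (4x4, takes a point from camera to world coordinates). Camera axes: x right, y down, z forward; pixel columns grow to the right and rows downward; lengths in mm; the calibration is good to about 2 mm. A picture is of the moment at which its call begins: read the wrist's pose just before it. get_calibration takes no time and is no camera call; for the wrist camera it gives the pose at the moment of the call.
- r.hand_in(): hands the job in; it is judged then, once.
The state is a dict: "time": time; "joint_pos": joint angles; "qd": joint speeds; "joint_efforts": joint torques, N m; "tool_pos": TCP position; "tcp_rot": TCP orientation; "ft_force": force on the tool from outside, world axes, zero at the start; "wrist_torque": the same for the moment, N m; "finger_gap": finger opening in mm; "grip_force": force on a finger pad.
Only numpy, scipy, OpenCV 4.12 (cv2) and the standard library are available. Lean on these libraries where they do the work, as an engineer would, in place of code of your own. Each camera call takes 0.05 s, during which the arm holds its last target. There are 200 camera calls.

### The job

Pick up the vial rack with the orange caps, set it down on the wide loading deck on the robot's left side of the label reader, and slide it lengthwise along the track beneath the white arch; when its leading end sticks out on the other side, let go of it there, take it by that end and draw it on until it rests against the green stop. Either end may lead. Keep the rack level all the while and leave the blue-capped rack and the vessels on the bench where they are.

Things in the scene. Friction and masses are not known exactly. Their poses are not given: they have to be found in the camera images.
- rack: Loose vial rack to move, rigid with its vials, about 0.32 kg: grey foot plate 56 wide (local x), 180 long (local y), 10 thick; on it a white block 34 wide, 180 long, top 46 above the underside, with orange ends and five orange caps in a row (tops 54 up). Same either way round. Origin: centre of underside, z up. Starts flat on the bench beyond the station, length roughly along world y.
- rack_top (a point): Middle of the rack's white block, 28 above its underside, on the rack's centre; axes as the rack's. The rack can be gripped from above across the 34 mm block anywhere along its length, fingertips staying above the 10 mm foot plate and the 8 mm guide rails.
- rack_blue: Loose vial rack of the same shape and size with blue caps and ends, beside the orange one (the two may have changed places). Origin: centre of underside, local y along its length. Leave it alone.
- station: Fixed label-reader station: aluminium deck 110 wide (local x), 445 long (local y +220 to -225), top face 12 above the bench, with a white arch across its middle. Origin: bench level under the arch's middle, z up. Local +y is the loading side (robot's left), the rack travels towards -y (robot's right). Turned up to 7 degrees either way.
- mouth (a point): Point on the deck's top face on the lane's middle line, 80 from the arch's middle on the loading side; axes as the station's. Dark rails 6 thick, 8 high above the deck guide both sides: 96 clear width over the loading deck as far as this point, narrowing evenly to 62 at 20 from the arch's middle, then 62 under the arch and on to the stop (3 mm play each side of the foot plate).
- arch (a point): Point on the deck's top face (12 above the bench) on the lane's middle line under the middle of the arch; axes as the station's. The arch is 40 deep (local y -20 to +20) and 130 wide, its opening 94 wide and 66 high above the deck, its top 130 above the bench: a gripper holding the rack does not fit through.
- stop (a point): Point on the deck's top face at the middle of the green stop's face that the rack meets, 210 from the arch point towards local -y. The stop is a green block 24 wide, 10 thick, 28 high above the deck. With the rack against it the rack's centre is 90 from this point.
- amber: Loose amber bottle with blue cap, 72 across, 170 high, on the robot's left. Origin: centre of its underside. Leave it alone.
- wash: Loose clear bottle with red cap, 60 across, 170 high, on the robot's right. Origin: centre of its underside. Leave it alone.
- beaker: Loose open glass beaker, 70 across, 85 high, on the robot's left. Origin: centre of its underside. Leave it alone.
- jar: Loose jar, 60 across, 60 high, on the robot's right. Origin: centre of its underside. Leave it alone.
Not all that is in view belongs to the job. What is shaped like the rack but purple is not meant.

How it is judged (in metres and radians):
On the way, in this order (a step that is already met when the one before it is completed fails the run):
1. the orange rack lies flat on the loading deck, lengthwise, its middle still more than 80 mm before the arch's middle (x of rack in the frame of arch between -0.025 and 0.025 m and y of rack in the frame of arch between 0.08 and 0.2 m and z of rack in the frame of arch between -0.005 and 0.005 m and angle between the y axis of rack and the y axis of station, either way round below 0.3 rad and angle between rack's own z axis and vertical below 0.08 rad), for 0.1 s.
2. the rack lies in the lane beneath the arch, its middle within 70 mm of the arch's middle, released (x of rack in the frame of arch between -0.006 and 0.006 m and y of rack in the frame of arch between -0.07 and 0.07 m and z of rack in the frame of arch between -0.005 and 0.005 m and angle between the y axis of rack and the y axis of station, either way round below 0.1 rad and angle between rack's own z axis and vertical below 0.08 rad and contact force between the fingers and rack below 0.2 N), for 0.1 s.
At the end, for the whole second after the job is handed in: The orange rack lies flat on the deck between the guides on the unloading side, its end within 7 mm of the green stop, lengthwise in the lane, released and at rest (x of rack in the frame of arch between -0.006 and 0.006 m and y of rack in the frame of arch between -0.126 and -0.113 m and z of rack in the frame of arch between -0.005 and 0.005 m and angle between the y axis of rack and the y axis of station, either way round below 0.08 rad and angle between rack's own z axis and vertical below 0.08 rad and contact force between the fingers and rack below 0.2 N and linear speed of rack below 0.01 m/s); the robot touches nothing.
It fails at once if the orange rack is tipped more than 30 degrees (angle between rack's own z axis and vertical above 0.52 rad).
It fails at once if the blue-capped rack is pushed more than 30 mm (distance of rack_blue from where it was at the start of the episode above 0.03 m).
It fails at once if a bottle, the beaker or the jar is pushed more than 30 mm or tipped over (distance of any of amber, wash, beaker, jar from where it was at the start of the episode above 0.03 m or angle between any of amber, wash, beaker, jar's own z axis and vertical above 0.5 rad).
It also fails if it takes over 64 s, if anything falls off the work surface, if the arm or the gripper's body presses on something with over 40 N, if the wrist force passes 120 N, or if a joint passes its speed limit or range.

## Working session

There is one attempt and no reset: what is moved stays moved. The work goes in short steps, Python scripts to look and compute and a tool call to move; the robot and the scene stay as the last step left them, time stands still between calls to the robot, and variables do not carry over. Pictures are saved under pics/ and viewed, at most 10 in all, crops included, and the job is handed in when it is done.

Besides the shell and the picture viewer there is one more tool, called after "Emit:" as name(argument=value, ...), one argument or row to a line, values as JSON. apply_moves: Moves the arm, as the interface text tells. Its arguments: {"type":"object","properties":{"targets":{"type":"array"},"force":{"type":"number"}},"required":["targets"]}

```bash
ls; mkdir -p pics; python3 - <<'E'
from bench import sensors, optics, r
import cv2,numpy as np
print(sensors.sense())
ims=[]
for n in ["scene","side"]:
    im=optics.snapshot(n); cv2.imwrite(f"pics/{n}0.png",im[:,:,::-1])
    c=optics.get_calibration(n); print(n,np.round(c["camera_matrix"],1).tolist(),c["dist_coeffs"],np.round(c["pose"],3).tolist())
E
```

```text
pics
{'time': 0.0, 'joint_pos': array([ 6.87880596e+01,  7.51605639e+00,  8.53291744e+01, -1.47902217e-03,
        8.72611444e+01, -4.89218393e+00]), 'qd': array([-0.00186602,  0.08843053, -0.13560333,  0.02588012, -0.0497293 ,
        0.00169787]), 'joint_efforts': array([-5.15233241e-04, -5.69436479e+01, -5.00519693e+01, -1.26787854e-04,
        1.55920722e-02, -3.48445454e-06]), 'tool_pos': array([168.37850941, 575.3188065 , 230.23554762]), 'tcp_rot': array([-1.79893886e+02, -7.59996178e-03,  1.63680309e+02]), 'ft_force': array([ 0.60238304,  0.15302247, -0.57967842]), 'wrist_torque': array([-0.02866734, -0.04820774,  0.01708079]), 'grip_force': 0.0, 'finger_gap': 85.31765825584112}
scene [[357.9, 0.0, 251.4], [0.0, 357.9, 194.4], [0.0, 0.0, 1.0]] [0.00573004 0.         0.         0.         0.        ] [[0.521, 0.465, -0.715, 1359.508], [0.853, -0.289, 0.434, -508.627], [-0.005, -0.836, -0.548, 769.029], [0.0, 0.0, 0.0, 1.0]]
side [[373.4, 0.0, 255.2], [0.0, 373.4, 189.3], [0.0, 0.0, 1.0]] [0.0168085 0.        0.        0.        0.       ] [[0.805, -0.437, 0.402, -81.781], [-0.593, -0.577, 0.561, -678.442], [-0.013, -0.69, -0.724, 1008.4], [0.0, 0.0, 0.0, 1.0]]
```

View pics/scene0.png

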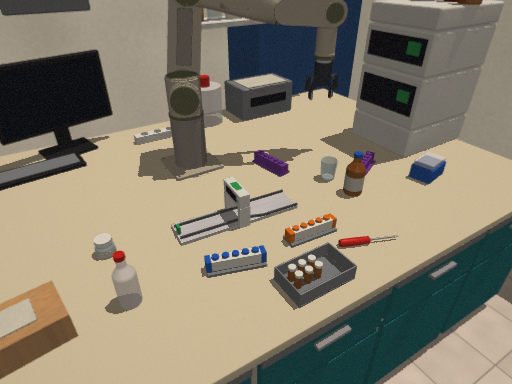

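View pics/side0.png

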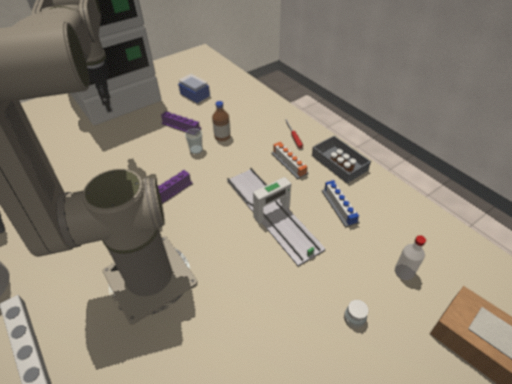

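The scene view shows the orange-capped rack at about (311,229) and the blue-capped one at (236,260). The purple decoys are at (270,162) and (367,160), and the vial tray is at (315,272). The station's arch is at (237,202) and its green stop at (178,230). The orange rack at (311,229) fits the description: white block, orange ends, five orange caps. I'll confirm it in an enlarged crop.

```bash
cat > h.py <<'E'
import cv2,numpy as np
from bench import sensors, optics, r
def cal(n):
    c=optics.get_calibration(n); return np.array(c["camera_matrix"]),np.array(c["dist_coeffs"]),np.array(c["pose"])
def pw(c,pts,z):
    K,D,P=c; u=cv2.undistortPoints(np.float64(pts).reshape(-1,1,2),K,D).reshape(-1,2)
    d=np.c_[u,np.ones(len(u))]@P[:3,:3].T; o=P[:3,3]
    return o+d*((z-o[2])/d[:,2])[:,None]
def wp(c,X):
    K,D,P=c; W=np.linalg.inv(P)
    return cv2.projectPoints(np.float64(X).reshape(-1,3),cv2.Rodrigues(W[:3,:3])[0],W[:3,3],K,D)[0].reshape(-1,2)
E
python3 - <<'E'
from h import *
im=cv2.imread("pics/scene0.png")
cv2.imwrite("pics/crop1.png",cv2.resize(im[165:285,160:360],None,fx=4,fy=4,interpolation=cv2.INTER_CUBIC))
s=cal("scene")
print("orange",pw(s,[(311,229)],40).round(),"blue",pw(s,[(236,258)],40).round())
print("deck",pw(s,[(176,227),(290,200)],12).round())
print(wp(cal("side"),pw(s,[(311,229)],40)),wp(cal("side"),pw(s,[(176,227)],12)))
s=cal("wrist");t=sensors.sense();print(t["tool_pos"],np.round(s[2],3).tolist(),s[0].round(1).tolist())
E
```

```text
orange [[684. 126.  40.]] blue [[ 674. -147.   40.]]
deck [[ 408. -232.   12.]
 [ 481.  194.   12.]]
[[293.99851432 155.9299109 ]] [[300.7809346  258.27789904]]
[168.36277932 575.40031864 230.37681482] [[0.281, 0.924, 0.257, 103.159], [0.96, -0.271, -0.077, 594.934], [-0.002, 0.269, -0.963, 373.403], [0.0, 0.0, 0.0, 1.0]] [[301.3, 0.0, 259.7], [0.0, 301.3, 194.1], [0.0, 0.0, 1.0]]
```

View pics/crop1.png

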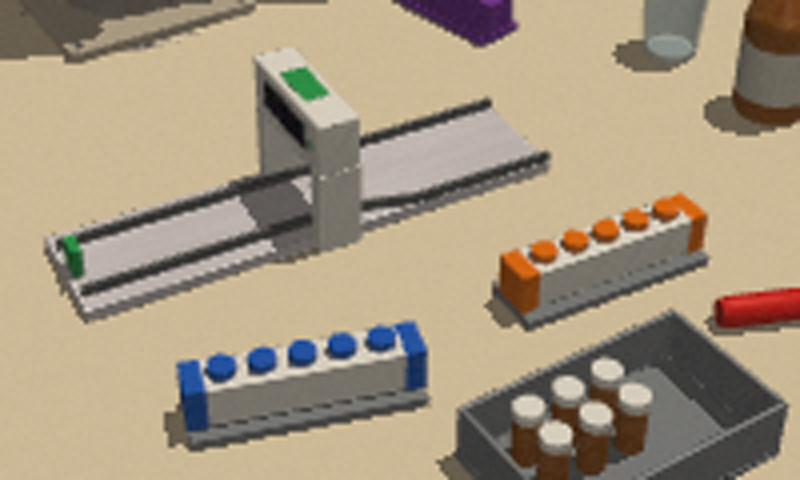

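The crop confirms it: the orange-capped rack is at scene px (311,229) with a white block and orange ends. The blue one is at (236,260). Next I'll move the wrist camera above the work area.

```bash
cat >> h.py <<'E'
from scipy.spatial.transform import Rotation as Ro
def plan(x,y,z,yaw,n,start=None):
    if start is None:
        s=sensors.sense(); p,e=s["tool_pos"],s["tcp_rot"]
    else: p,e=np.array(start[:3]),start[3:]
    R0=Ro.from_euler('xyz',e,degrees=True); R1=Ro.from_euler('xyz',[180,0,yaw],degrees=True)
    w=(R0.inv()*R1).as_rotvec()/n
    S=sum(Ro.from_rotvec(w*k).as_matrix() for k in range(n))
    t=np.linalg.solve(S,R0.inv().apply(np.array([x,y,z])-p))
    print("n",n,"shift",t.round(2),"turn",w.round(4))
E
python3 -c "
from h import *
plan(560,40,320,90,15)"
```

```text
n 15 shift [-47.34  -2.58  -5.97] turn [-0.0001  0.0001  0.0857]
```

Emit:
apply_moves(
  targets=[
    [-47.3,-2.6,-6,0,0,0.0857,0],
    [-47.3,-2.6,-6,0,0,0.0857,0],
    [-47.3,-2.6,-6,0,0,0.0857,0],
    [-47.3,-2.6,-6,0,0,0.0857,0],
    [-47.3,-2.6,-6,0,0,0.0857,0],
    [-47.3,-2.6,-6,0,0,0.0857,0],
    [-47.3,-2.6,-6,0,0,0.0857,0],
    [-47.3,-2.6,-6,0,0,0.0857,0],
    [-47.3,-2.6,-6,0,0,0.0857,0],
    [-47.3,-2.6,-6,0,0,0.0857,0],
    [-47.3,-2.6,-6,0,0,0.0857,0],
    [-47.3,-2.6,-6,0,0,0.0857,0],
    [-47.3,-2.6,-6,0,0,0.0857,0],
    [-47.3,-2.6,-6,0,0,0.0857,0],
    [-47.3,-2.6,-6,0,0,0.0857,0],
    [0,0,0,0,0,0,0],
    [0,0,0,0,0,0,0],
  ],
)

```text
time: 2.22
tool_pos: [559.5, 40.9, 320.8]
tcp_rot: [-180.0, -0.0, 90.0]
ft_force: [0.1, 0.6, -0.1]
finger_gap: 85.2
grip_force: 0.0
```

```bash
python3 - <<'E'
from h import *
s=sensors.sense();print(s["tool_pos"],s["tcp_rot"],s["joint_pos"].round(1),s["time"])
c=cal("wrist"); im=optics.snapshot("wrist")[:,:,::-1]; cv2.imwrite("pics/w1.png",im)
np.savez("w1.npz",K=c[0],D=c[1],P=c[2])
cv2.imwrite("pics/w1b.png",cv2.resize(im,(800,600),interpolation=cv2.INTER_CUBIC))
E
```

```text
[559.53358386  40.90049127 320.82538296] [-1.79956287e+02 -2.74601780e-02  9.00356534e+01] [-1.1  0.3 83.5  0.  96.2 -1.1] 2.225
```

View pics/w1b.png

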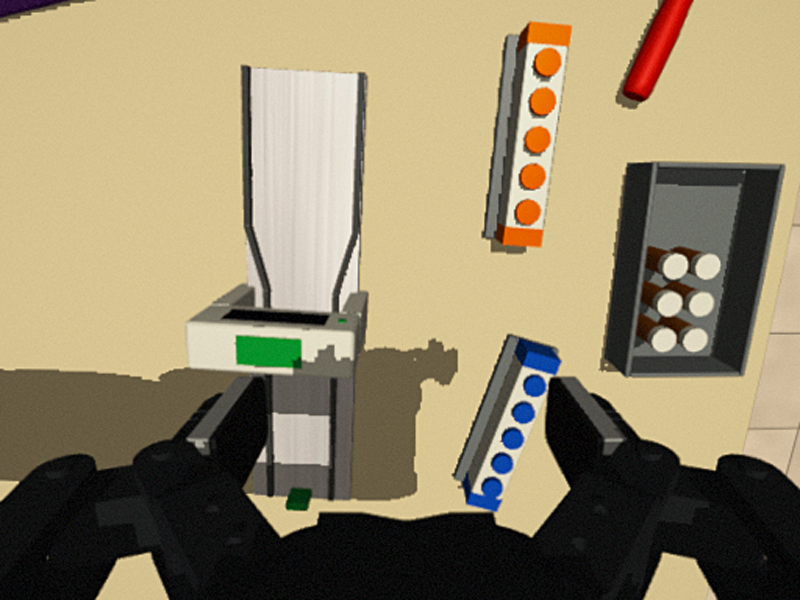

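The wrist view (800x600 scale) shows the orange rack's caps from (547,62) to (528,212) and the blue rack around (513,437). The deck's rails run from (246,66) and (363,72), the arch front is at (275,345) and the stop at (298,498). The next step is fitting poses to these.

```bash
cat >> h.py <<'E'
from scipy.optimize import minimize
def caps(im,c,lo=(3,150,120),hi=(16,255,255)):
    "cap centres: round orange blobs -> world at z=54"
    hs=cv2.cvtColor(np.ascontiguousarray(im),cv2.COLOR_BGR2HSV); m=cv2.inRange(hs,lo,hi)
    n,_,st,ce=cv2.connectedComponentsWithStats(m)
    return [(ce[i].round(1),st[i][4],st[i][2:4]) for i in range(1,n) if st[i][4]>25]
def load(f,n):
    z=np.load(f); return cv2.imread(n),(z["K"],z["D"],z["P"])
E
python3 - <<'E'
from h import *
im,c=load("w1.npz","pics/w1.png")
for b in caps(im,c): print(b, pw(c,[b[0]],50)[0].round(1))
g=cv2.GaussianBlur(im,(3,3),0).max(2).astype(np.float32)
k=1/1.5625
L=pw(c,np.array([(247,66),(248,228),(267,290),(363,72),(358,232),(334,290)])*k,20); print(L.round(1))
a=np.linspace(0,1,40)[:,None]
def seg(p,q): return np.array(p)+a*(np.array(q)-np.array(p))
def pts(o):
    out=[]
    for s in (1,-1):
        out+=[seg((s*(51+o),85),(s*(51+o),215)),seg((s*(51+o),80),(s*(34+o),22))]
    return np.vstack(out)
def val(P2,v,z=20):
    x,y,t=v; C,S=np.cos(t),np.sin(t)
    X=np.c_[x+C*P2[:,0]-S*P2[:,1],y+S*P2[:,0]+C*P2[:,1],np.full(len(P2),z)]
    uv=wp(c,X).astype(np.float32)
    return cv2.remap(g,uv[:,0].copy(),uv[:,1].copy(),cv2.INTER_LINEAR).ravel()
cost=lambda v:(val(pts(0),v)+.5*val(pts(1.5),v)+.5*val(pts(-1.5),v)-.5*val(pts(-9),v)-.5*val(pts(9),v)).mean()
best=None
for x in np.arange(425,465,5):
  for y in np.arange(-50,20,8):
    for t in (-.1,-.05,0,.05,.1):
      rr=(cost((x,y,t)),(x,y,t))
      if best is None or rr[0]<best[0]: best=rr
o=minimize(cost,best[1],method="Nelder-Mead",options=dict(initial_simplex=[best[1]]+[np.array(best[1])+d for d in np.diag([5,8,.04])]))
v=o.x; print(best,o.fun,v,np.degrees(v[2]))
def W(px,py,z): 
    C,S=np.cos(v[2]),np.sin(v[2]); return [v[0]+C*px-S*py,v[1]+S*px+C*py,z]
for nm,p in dict(endL=(-48,220,20),endR=(48,220,20),stop=(0,-215,40),archtopL=(-65,-20,130),archtopR=(65,-20,130)).items(): print(nm,(wp(c,[W(*p)])/k).round())
E
```

```text
(array([351. ,  21.1]), np.int32(378), array([29, 16], dtype=int32)) [673.6 218.4  50. ]
(array([350.3,  39.2]), np.int32(236), array([17, 18], dtype=int32)) [674.1 197.3  50. ]
(array([347. ,  64.4]), np.int32(229), array([17, 18], dtype=int32)) [671.8 167.2  50. ]
(array([343.6,  88.9]), np.int32(216), array([16, 17], dtype=int32)) [669.4 137.   50. ]
(array([340.5, 112.4]), np.int32(208), array([16, 16], dtype=int32)) [667.2 107.   50. ]
(array([337.5, 135.4]), np.int32(200), array([16, 16], dtype=int32)) [665.2  76.7  50. ]
(array([334.1, 151.4]), np.int32(293), array([27, 13], dtype=int32)) [661.9  54.9  50. ]
[[421.1 200.   20. ]
 [410.7  59.1  20. ]
 [424.1  -1.1  20. ]
 [522.2 194.3  20. ]
 [514.5  55.1  20. ]
 [489.7  -1.1  20. ]]
(np.float32(-27.811024), (np.int64(460), np.int64(-18), -0.05)) -84.52308654785156 [ 4.56056300e+02 -2.05689656e+01 -6.81442500e-02] -3.904377923594146
endL [[249.  63.]]
endR [[359.  70.]]
stop [[296. 506.]]
archtopL [[187. 368.]]
archtopR [[354. 379.]]
```

```bash
python3 -c "
from h import *
plan(671.2,162,110,85.8,7)"
```

```text
n 7 shift [17.69 15.44 30.11] turn [-0.0001 -0.0001  0.0107]
```

Emit:
apply_moves(
  targets=[
    [17.7,15.4,30,0,0,0.0107,0],
    [17.7,15.4,30,0,0,0.0107,0],
    [17.7,15.4,30,0,0,0.0107,0],
    [17.7,15.4,30,0,0,0.0107,0],
    [17.7,15.4,30,0,0,0.0107,0],
    [17.7,15.4,30,0,0,0.0107,0],
    [17.7,15.4,30,0,0,0.0107,0],
    [0,0,0,0,0,0,0],
    [0,0,0,0,0,0,0],
  ],
)

```text
time: 3.4
tool_pos: [671.0, 162.0, 111.6]
tcp_rot: [-180.0, 0.0, 85.8]
ft_force: [0.9, -0.5, 0.4]
finger_gap: 85.3
grip_force: 0.0
```

```bash
python3 - <<'E'
from h import *
s=sensors.sense();print(s["tool_pos"],s["tcp_rot"],s["time"])
c=cal("wrist"); im=optics.snapshot("wrist")[:,:,::-1]; cv2.imwrite("pics/w2.png",im)
for b in caps(im,c): print(b, pw(c,[b[0]],50)[0].round(1))
print("tcp drop pt",wp(c,[[*s["tool_pos"][:2],50]]))
E
```

```text
[671.0140388  162.03207736 111.6389933 ] [-1.79991970e+02  7.42935266e-03  8.58467959e+01] 3.4
(array([258.9, 126.6]), np.int32(1237), array([52, 25], dtype=int32)) [674.7 219.6  50. ]
(array([259. , 161.3]), np.int32(786), array([31, 33], dtype=int32)) [673.  196.4  50. ]
(array([259.1, 203.4]), np.int32(710), array([31, 31], dtype=int32)) [670.9 166.3  50. ]
(array([259.8, 237.7]), np.int32(341), array([29, 18], dtype=int32)) [669.5 139.9  50. ]
tcp drop pt [[259.7210232  209.05651059]]
```

View pics/w2.png

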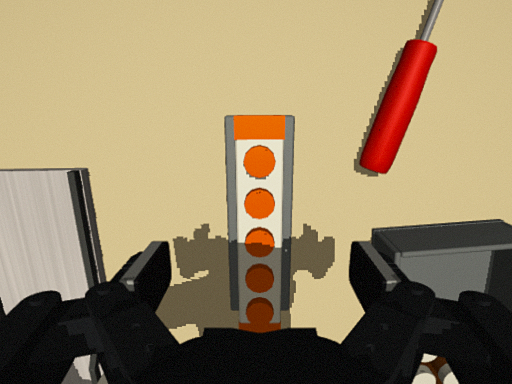

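The view shows the rack centred between the fingers at column 259. The tray's corner is close on the right at (373,230), so I'll grip 15 mm further along +y.

Emit:
apply_moves(
  targets=[
    [15,0,16,0,0,0,0],
    [0,0,20,0,0,0,0],
    [0,0,20,0,0,0,0],
    [0,0,20,0,0,0,0],
    [0,0,16,0,0,0,0],
    [0,0,4,0,0,0,0],
    [0,0,0,0,0,0,0],
    [0,0,0,0,0,0,1],
    [0,0,0,0,0,0,1],
    [0,0,0,0,0,0,1],
    [0,0,0,0,0,0,1],
    [0,0,0,0,0,0,1],
    [0,0,0,0,0,0,1],
  ],
  force=70,
)

```text
time: 5.08
tool_pos: [673.1, 176.3, 16.2]
tcp_rot: [179.9, -0.0, 85.7]
ft_force: [-0.9, 0.2, 5.8]
finger_gap: 32.8
grip_force: 71.6
```

```bash
python3 -c "
from h import *
s=sensors.sense();p=[*s['tool_pos'][:2],96.2,180,0,85.75]
plan(467.1,141.1,96.2,86.1,10,p)"
```

```text
n 10 shift [ -4.98 -20.29  -0.  ] turn [ 0.      0.     -0.0006]
```

Emit:
apply_moves(
  targets=[
    [0,0,-8,0,0,0,1],
    [0,0,-18,0,0,0,1],
    [0,0,-18,0,0,0,1],
    [0,0,-18,0,0,0,1],
    [0,0,-18,0,0,0,1],
    [-5,-20.3,0,0,0,-0.0006,1],
    [-5,-20.3,0,0,0,-0.0006,1],
    [-5,-20.3,0,0,0,-0.0006,1],
    [-5,-20.3,0,0,0,-0.0006,1],
    [-5,-20.3,0,0,0,-0.0006,1],
    [-5,-20.3,0,0,0,-0.0006,1],
    [-5,-20.3,0,0,0,-0.0006,1],
    [-5,-20.3,0,0,0,-0.0006,1],
    [-5,-20.3,0,0,0,-0.0006,1],
    [-5,-20.3,0,0,0,-0.0006,1],
    [0,0,0,0,0,0,1],
    [0,0,0,0,0,0,1],
  ],
)

```text
time: 7.2
tool_pos: [467.4, 140.9, 96.2]
tcp_rot: [179.9, -0.0, 86.1]
ft_force: [1.1, -0.9, -2.5]
finger_gap: 32.9
grip_force: 70.7
```

```bash
python3 - <<'E'
from h import *
s=sensors.sense();print(s["tool_pos"],s["tcp_rot"],s["time"],s["finger_gap"],s["ft_force"])
c=cal("wrist"); im=optics.snapshot("wrist")[:,:,::-1]; cv2.imwrite("pics/w3.png",im)
im2=optics.snapshot("scene")[:,:,::-1]
o=np.hstack([im,cv2.resize(im2[130:274,200:340],None,fx=2.667,fy=2.667)[:, :]])
print(o.shape); cv2.imwrite("pics/w3b.png",cv2.resize(o,None,fx=.88,fy=.88))
E
```

```text
[467.39713    140.90382614  96.24573796] [ 1.79892023e+02 -2.55891261e-02  8.60808204e+01] 7.2 32.92657561120524 [ 1.10933409 -0.91364265 -2.47304529]
(384, 885, 3)
```

View pics/w3b.png

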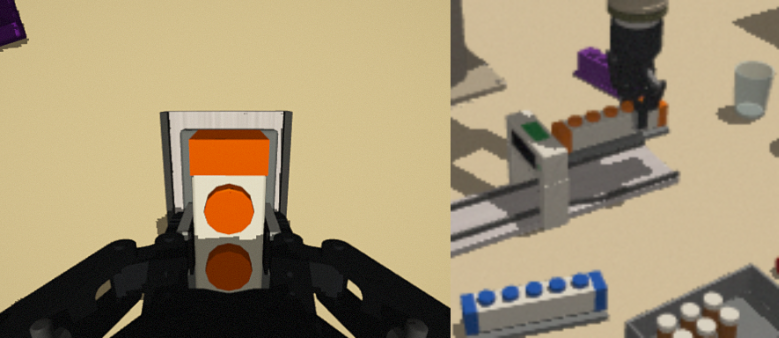

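The rack is held level and centred between the rails: rail columns are 165 and 289, and the rack sits at 229. I'll lower it and release.

Emit:
apply_moves(
  targets=[
    [0,0,16,0,0,0,1],
    [0,0,16,0,0,0,1],
    [0,0,16,0,0,0,1],
    [0,0,10,0,0,0,1],
    [0,0,5,0,0,0,1],
    [0,0,3,0,0,0,1],
    [0,0,1,0,0,0,1],
    [0,0,0,0,0,0,1],
    [0,0,0,0,0,0,1],
  ],
)

```text
time: 8.43
tool_pos: [466.7, 140.8, 28.7]
tcp_rot: [180.0, -0.0, 86.1]
ft_force: [1.3, 0.2, -3.0]
finger_gap: 32.7
grip_force: 70.9
```

Emit:
apply_moves(
  targets=[
    [0,0,0.7,0,0,0,1],
    [0,0,0.5,0,0,0,1],
    [0,0,0,0,0,0,1],
  ],
)

```text
time: 8.8
tool_pos: [466.8, 140.8, 28.1]
tcp_rot: [180.0, -0.0, 86.1]
ft_force: [-5.9, -0.7, 7.7]
finger_gap: 32.7
grip_force: 72.4
```

Emit:
apply_moves(
  targets=[
    [0,0,0,0,0,0,0],
    [0,0,0,0,0,0,0],
    [0,0,0,0,0,0,0],
    [0,0,-20,0,0,0,0],
    [0,0,-30,0,0,0,0],
    [0,0,-30,0,0,0,0],
    [0,0,0,0,0,0,0],
  ],
)

```text
time: 9.68
tool_pos: [468.6, 141.2, 110.0]
tcp_rot: [179.7, -0.1, 86.1]
ft_force: [-0.0, -0.9, 0.4]
finger_gap: 85.2
grip_force: 0.0
```

```bash
python3 - <<'E'
from h import *
s=sensors.sense();print(s["tool_pos"],s["time"],s["finger_gap"],s["ft_force"])
c=cal("wrist"); im=optics.snapshot("wrist")[:,:,::-1]; cv2.imwrite("pics/w4.png",im)
v=(456.06,-20.57,-.0681)
for b in caps(im,c):
    p=pw(c,[b[0]],63)[0]; d=p[:2]-v[:2]; C,S=np.cos(v[2]),np.sin(v[2])
    print(b,p.round(1),"local",(C*d[0]+S*d[1]).round(1),(-S*d[0]+C*d[1]).round(1))
E
```

```text
[468.59363385 141.15300735 109.99121883] 9.675 85.21402039756575 [-0.04018814 -0.93269905  0.42211699]
(array([256.5, 151. ]), np.int32(1352), array([54, 26], dtype=int32)) [469.8 184.7  63. ] local -0.3 205.7
(array([256.5, 187.4]), np.int32(856), array([34, 34], dtype=int32)) [468.1 161.   63. ] local -0.3 182.0
(array([256.5, 230.9]), np.int32(752), array([32, 30], dtype=int32)) [465.9 130.7  63. ] local -0.5 151.6
```

Emit:
apply_moves(
  targets=[
    [21,0,0,0,0,0,1],
    [21,0,0,0,0,0,1],
    [21,0,0,0,0,0,1],
    [21,0,0,0,0,0,1],
    [0,0,20,0,0,0,1],
    [0,0,20,0,0,0,1],
    [0,0,20,0,0,0,1],
    [0,0,16,0,0,0,1],
    [0,0,0,0,0,0,1],
    [0,0,0,0,0,0,1],
  ],
)

```text
time: 10.98
tool_pos: [472.4, 224.6, 31.4]
tcp_rot: [180.0, -0.0, 86.1]
ft_force: [0.6, 0.2, -0.1]
finger_gap: -0.3
grip_force: 0.0
```

Emit:
apply_moves(
  targets=[
    [-8,0,0,0,0,0,1],
    [-6,0,0,0,0,0,1],
    [-4,0,0,0,0,0,1],
    [-4,0,0,0,0,0,1],
    [-5,0,0,0,0,0,1],
    [-5,0,0,0,0,0,1],
    [-6,0,0,0,0,0,1],
    [-6,0,0,0,0,0,1],
    [-6,0,0,0,0,0,1],
  ],
)

```text
time: 12.1
tool_pos: [468.9, 174.4, 31.3]
tcp_rot: [180.0, -0.0, 86.1]
ft_force: [0.4, 3.8, 1.4]
finger_gap: 0.1
grip_force: 1.6
```

Emit:
apply_moves(
  targets=[
    [-6,0,0,0,0,0,1],
    [-6,0,0,0,0,0,1],
    [-6,0,0,0,0,0,1],
    [-6,0,0,0,0,0,1],
    [-6,0,0,0,0,0,1],
    [-6,0,0,0,0,0,1],
    [-6,0,0,0,0,0,1],
    [-6,0,0,0,0,0,1],
    [-6,0,0,0,0,0,1],
  ],
)

```text
time: 13.22
tool_pos: [465.1, 120.5, 31.3]
tcp_rot: [180.0, -0.0, 86.1]
ft_force: [0.9, 5.3, 4.9]
finger_gap: -0.2
grip_force: 2.6
```

Emit:
apply_moves(
  targets=[
    [-6,0,0,0,0,0,1],
    [-6,0,0,0,0,0,1],
    [-6,0,0,0,0,0,1],
    [-6,0,0,0,0,0,1],
    [-6,0,0,0,0,0,1],
    [-6,0,0,0,0,0,1],
    [-6,0,0,0,0,0,1],
    [-6,0,0,0,0,0,1],
    [-5,0,0,0,0,0,1],
    [-2,0,0,0,0,0,1],
  ],
)

```text
time: 14.48
tool_pos: [461.1, 65.5, 31.0]
tcp_rot: [-180.0, 0.0, 86.1]
ft_force: [0.7, 4.1, 4.5]
finger_gap: -0.0
grip_force: 2.2
```

Emit:
apply_moves(
  targets=[
    [10,0,0,0,0,0,1],
    [15,0,0,0,0,0,1],
    [0,0,-35,0,0,0,1],
    [0,0,-45,0,0,0,1],
    [0,0,-45,0,0,0,0],
    [-10,0,-45,0,0,0,0],
    [-40,0,0,0,0,0,0],
    [-40,0,0,0,0,0,0],
    [-40,0,0,0,0,0,0],
    [-40,0,0,0,0,0,0],
    [-26,0,0,0,0,0,0],
    [0,0,0,0,0,0,0],
    [0,0,0,0,0,0,0],
  ],
)

```text
time: 16.1
tool_pos: [449.6, -103.7, 200.8]
tcp_rot: [-180.0, -0.0, 86.1]
ft_force: [-0.0, 0.4, -0.1]
finger_gap: 85.1
grip_force: 0.0
```

```bash
python3 - <<'E'
from h import *
s=sensors.sense();print(s["tool_pos"],s["time"],s["finger_gap"],s["ft_force"])
c=cal("wrist"); im=optics.snapshot("wrist")[:,:,::-1]; cv2.imwrite("pics/w5.png",im)
np.savez("w5.npz",K=c[0],D=c[1],P=c[2])
im2=optics.snapshot("scene")[:,:,::-1]; cv2.imwrite("pics/s5.png",im2)
o=np.hstack([im,cv2.resize(im2[150:270,155:255],None,fx=3.2,fy=3.2,interpolation=cv2.INTER_CUBIC)])
cv2.imwrite("pics/w5b.png",cv2.resize(o,None,fx=.95,fy=.95))
v=(456.06,-20.57,-.0681)
for b in caps(im,c)+caps(im,c,lo=(45,100,30),hi=(80,255,255)):
    p=pw(c,[b[0]],63)[0]; d=p[:2]-v[:2]; C,S=np.cos(v[2]),np.sin(v[2])
    print(b,p.round(1),"local",(C*d[0]+S*d[1]).round(1),(-S*d[0]+C*d[1]).round(1))
E
```

```text
[ 449.63585093 -103.67633549  200.79145543] 16.1 85.11937165683403 [-0.00934002  0.36471358 -0.09918548]
(array([260. ,  10.7]), np.int32(574), array([41, 21], dtype=int32)) [460.1  45.8  63. ] local -0.5 66.4
(array([260. ,  37.7]), np.int32(468), array([25, 27], dtype=int32)) [458.6  24.7  63. ] local -0.5 45.4
(array([260.2, 145.7]), np.int32(331), array([23, 18], dtype=int32)) [452.5 -67.2  63. ] local -0.4 -46.8
(array([260.3, 175.2]), np.int32(396), array([23, 23], dtype=int32)) [450.7 -95.1  63. ] local -0.3 -74.7
(array([259.9, 196.2]), np.int32(540), array([35, 16], dtype=int32)) [ 448.9 -115.8   63. ] local -0.7 -95.5
(array([259.2,  88.8]), np.int32(2717), array([75, 37], dtype=int32)) [455.1 -17.   63. ] local -1.2 3.5
(array([260.2, 285.3]), np.int32(371), array([21, 19], dtype=int32)) [ 442.5 -213.9   63. ] local -0.4 -193.8
```

View pics/w5b.png

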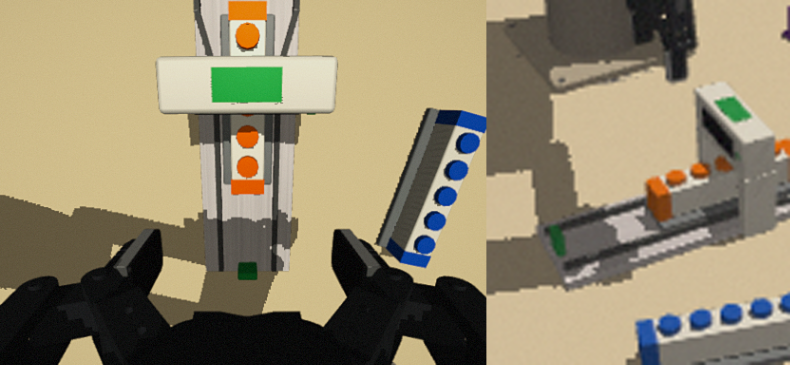

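The rack is in the lane, released, with its middle at about -15 local and lateral offset about -0.5. Its leading end shows at (247,187) and the stop at (247,270). Next I'll grip the protruding end.

Emit:
apply_moves(
  targets=[
    [0,0,24,0,0,0,0],
    [0,0,24,0,0,0,0],
    [0,0,24,0,0,0,0],
    [0,0,24,0,0,0,0],
    [0,0,20,0,0,0,0],
    [0,0,18,0,0,0,0],
    [0,0,16,0,0,0,0],
    [0,0,12,0,0,0,0],
    [0,0,7,0,0,0,0],
    [0,0,0,0,0,0,0],
  ],
)

```text
time: 17.45
tool_pos: [449.4, -104.6, 31.8]
tcp_rot: [-180.0, -0.0, 86.1]
ft_force: [0.6, 0.2, -0.2]
finger_gap: 85.1
grip_force: 0.0
```

Emit:
apply_moves(
  targets=[
    [0,0,0,0,0,0,1],
    [0,0,0,0,0,0,1],
    [0,0,0,0,0,0,1],
    [0,0,0,0,0,0,1],
    [0,0,0,0,0,0,1],
    [0,0,0,0,0,0,1],
  ],
  force=30,
)

```text
time: 18.2
tool_pos: [450.1, -104.9, 32.6]
tcp_rot: [179.9, 0.0, 86.1]
ft_force: [-0.8, -0.1, 5.6]
finger_gap: 33.2
grip_force: 32.0
```

Emit:
apply_moves(
  targets=[
    [-3,0,0,0,0,0,1],
    [-6,0,0,0,0,0,1],
    [-6,0,0,0,0,0,1],
    [-6,0,0,0,0,0,1],
    [-6,0,0,0,0,0,1],
    [-6,0,0,0,0,0,1],
    [-6,0,0,0,0,0,1],
    [-6,0,0,0,0,0,1],
  ],
)

```text
time: 19.2
tool_pos: [447.2, -148.7, 32.7]
tcp_rot: [179.9, -0.1, 86.1]
ft_force: [0.7, 9.2, 8.3]
finger_gap: 33.2
grip_force: 32.5
```

Emit:
apply_moves(
  targets=[
    [-6,0,0,0,0,0,1],
    [-6,0,0,0,0,0,1],
    [-6,0,0,0,0,0,1],
    [-6,0,0,0,0,0,1],
    [-6,0,0,0,0,0,1],
    [-6,0,0,0,0,0,1],
    [-6,0,0,0,0,0,1],
    [-6,0,0,0,0,0,1],
    [-4,0,0,0,0,0,1],
    [0,0,0,0,0,0,1],
  ],
)

```text
time: 20.45
tool_pos: [443.5, -201.0, 32.6]
tcp_rot: [179.9, -0.1, 86.1]
ft_force: [0.4, 3.7, 6.5]
finger_gap: 33.6
grip_force: 32.3
```

Pulled 97 mm, which puts the middle near -112. I'll creep on until it touches the stop.

Emit:
apply_moves(
  targets=[
    [-2,0,0,0,0,0,1],
    [-2,0,0,0,0,0,1],
    [-2,0,0,0,0,0,1],
    [0,0,0,0,0,0,1],
  ],
)

```text
time: 20.95
tool_pos: [443.2, -206.7, 32.6]
tcp_rot: [179.9, -0.1, 86.1]
ft_force: [2.7, 5.3, 7.1]
finger_gap: 33.5
grip_force: 32.3
```

Emit:
apply_moves(
  targets=[
    [-1,0,0,0,0,0,1],
    [-1,0,0,0,0,0,1],
    [0,0,0,0,0,0,1],
  ],
)

```text
time: 21.32
tool_pos: [443.1, -208.6, 32.6]
tcp_rot: [179.9, -0.1, 86.1]
ft_force: [0.7, 6.5, 7.0]
finger_gap: 33.7
grip_force: 32.4
```

Emit:
apply_moves(
  targets=[
    [-1,0,0,0,0,0,1],
    [-1,0,0,0,0,0,1],
    [0,0,0,0,0,0,1],
  ],
)

```text
time: 21.7
tool_pos: [443.0, -210.6, 32.6]
tcp_rot: [179.9, -0.1, 86.1]
ft_force: [2.3, 5.1, 7.3]
finger_gap: 33.7
grip_force: 32.3
```

Emit:
apply_moves(
  targets=[
    [-1,0,0,0,0,0,1],
    [-1,0,0,0,0,0,1],
    [0,0,0,0,0,0,1],
  ],
)

```text
time: 22.08
tool_pos: [442.9, -211.1, 32.6]
tcp_rot: [180.0, -0.2, 86.1]
ft_force: [1.2, 14.7, 11.5]
finger_gap: 33.5
grip_force: 32.9
```

```bash
python3 - <<'E'
from h import *
s=sensors.sense();print(s["tool_pos"],s["time"],s["ft_force"])
im=optics.snapshot("scene")[:,:,::-1]; a=im[190:260,160:260]
im2=optics.snapshot("side")[:,:,::-1]; b=im2[205:275,265:335]
f=lambda q:cv2.resize(q,None,fx=4.5,fy=4.5,interpolation=cv2.INTER_CUBIC)
cv2.imwrite("pics/s6.png",np.hstack([f(a),f(b)]))
E
```

```text
[ 442.93024473 -211.11893022   32.64100404] 22.075 [ 1.24088311 14.69472749 11.5232139 ]
```

View pics/s6.png

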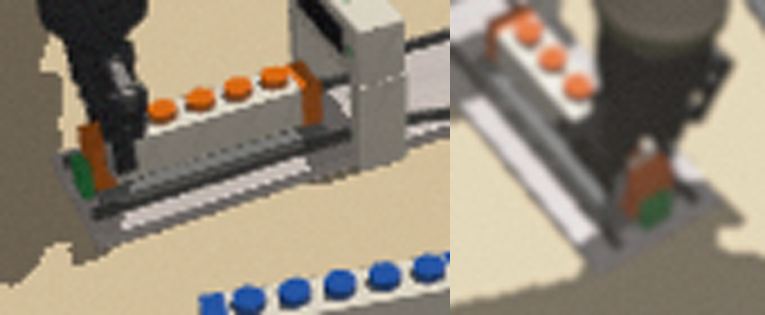

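The force rose to 14.7 N and both views show the rack's end against the green stop at (82,172). I'll release and rise.

Emit:
apply_moves(
  targets=[
    [0,0,0,0,0,0,0],
    [0,0,0,0,0,0,0],
    [0,0,0,0,0,0,0],
    [0,0,0,0,0,0,0],
    [0,0,-15,0,0,0,0],
    [0,0,-40,0,0,0,0],
    [0,0,-40,0,0,0,0],
    [0,0,-40,0,0,0,0],
    [0,0,-40,0,0,0,0],
    [0,0,0,0,0,0,0],
    [0,0,0,0,0,0,0],
  ],
)

```text
time: 23.55
tool_pos: [442.1, -213.4, 207.4]
tcp_rot: [180.0, 0.0, 86.1]
ft_force: [-0.1, 1.3, -0.4]
finger_gap: 85.3
grip_force: 0.0
```

```bash
python3 - <<'E'
from h import *
s=sensors.sense();print(s["tool_pos"],s["time"],s["finger_gap"],s["ft_force"])
c=cal("wrist"); im=optics.snapshot("wrist")[:,:,::-1]; cv2.imwrite("pics/w7.png",im)
v=(456.06,-20.57,-.0681)
for z,L in ((63,caps(im,c)),(40,caps(im,c,lo=(45,100,30),hi=(80,255,255)))):
  for b in L:
    p=pw(c,[b[0]],z)[0]; d=p[:2]-v[:2]; C,S=np.cos(v[2]),np.sin(v[2])
    print(b,"local",(C*d[0]+S*d[1]).round(1),(-S*d[0]+C*d[1]).round(1))
E
```

```text
[ 442.07345856 -213.43176827  207.39319762] 23.55 85.32408561071186 [-0.10934131  1.25336083 -0.37697643]
(array([260.2,  15.7]), np.int32(192), array([40,  7], dtype=int32)) local -0.2 -45.7
(array([259.9,  34.6]), np.int32(463), array([25, 27], dtype=int32)) local -0.5 -60.9
(array([260.1,  70.8]), np.int32(475), array([24, 26], dtype=int32)) local -0.3 -90.8
(array([260.1, 105.7]), np.int32(439), array([23, 24], dtype=int32)) local -0.3 -121.0
(array([260.3, 138.8]), np.int32(408), array([23, 23], dtype=int32)) local -0.1 -151.2
(array([260.2, 169.9]), np.int32(382), array([22, 22], dtype=int32)) local -0.2 -181.0
(array([260.3, 190.9]), np.int32(519), array([35, 17], dtype=int32)) local -0.2 -202.1
(array([260.6, 200.7]), np.int32(49), array([21,  3], dtype=int32)) local 0.2 -219.1
```

View pics/w7.png

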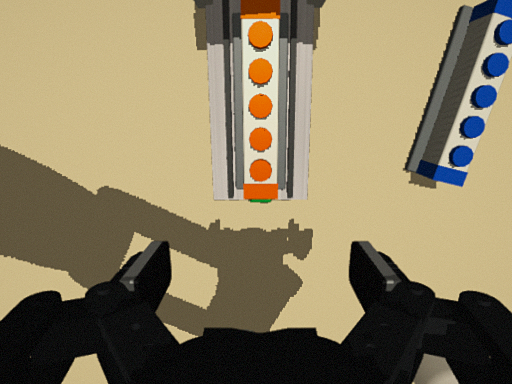

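The rack rests in the lane at -121 ± 1 mm, x about -0.3, with its end at (260,191) touching the stop at (260,201). The gripper is open and clear of everything.

```bash
python3 -c "
from bench import r
print(r.hand_in())"
```

```text
the job is handed in; nothing more can be done
None
```

The orange rack now rests against the green stop, flat in the lane and released; I handed the job in at about 24 s of the 64 s allowed, but the hand-in gave no verdict.

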